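Lock the exam paper box with its quarter-turn toggle key

ROBOT

A 6-joint arm with a two-finger parallel gripper is mounted at the origin on the work surface. World frame = base frame: x ahead of the robot, y to its left, z up, the work surface at z = 0. Lengths are in m, angles in rad, forces in N, time in s.
With the tool pointing down it reaches from about 0.35 to 0.95 m from the base axis. Payload 17.4 kg.
Tool frame: the origin (TCP) lies on the centre line of the jaws, within the pads' length; the fingertips stand tcp_to_tips ahead of it and the grasp point (between the pads) is the TCP (tcp_to_tips is the distance from the TCP to the fingertips, in m); y points along the fingers, x is the direction in which the jaws open and shut, and the axes are right-handed (so a half turn about y gives the same grasp; the last joint's range is limited). The gripper opens to 93 mm and grips with 3 to 60 N. Pads are 15 mm wide; open, the fingers measure 128 mm over their backs; the gripper's body (75 mm by 188 mm) begins 65 mm behind the grasp point.
Start: joints at [-1.261, 0.116, 1.442, -0, 1.584, -0.038], TCP at [0.23, -0.635, 0.238] pointing down, gripper open.
Joint ranges: [-2.83, 2.83], [-0.83, 2.19], [0.07, 2.5], [-1.14, 4.28], [0.01, 3], [-2.97, 2.97]. Speed limits (rad/s): [1.89, 1.89, 2.22, 3.14, 3.14, 3.14].

INTERFACE

Orientations are given as a unit quaternion [x, y, z, w].
In Python, from bench import sense, read_camera, sign_off, boxes_of, tcp_to_tips gives the robot as it stands.
- The arm moves only by the tool step_arm, never from a script. Its argument "commands" is a list of rows, each a list of 7 numbers: the turn, a rotation vector about the world's x, y, z in rad, then the shift along the world's x, y, z in m, then the finger opening in m, from 0 to 0.093. A call has 1 to 20 rows; each row is the pose to reach, as a shift and turn from the pose commanded when the call began; what a row does not reach only later rows make up. A row lasts 1/12 s, in which the tool goes at most 41.7 mm and 7.16 degrees, less where a joint would pass 70% of its speed; a pose out of reach is approached as far as the arm can. A call with a gripper value outside its range is refused whole. The fingers move at their own pace and stop on an object; "force" is the grip in N (left out, the last holds). Time passes only in rows, so rows that repeat a pose let the fingers close. It gives the time, the measured TCP pose, the force and the opening at its end, in the units of the state.
- sense(): the state, without advancing time (a new reading comes with each control period).
- read_camera(name): name is "scene" or "top"; returns a dict with "img" (384x512x3 uint8, red, green, blue), "K" (3x3 intrinsics, pixels), "cam_to_world" (4x4, takes a point from camera to world coordinates). Camera axes: x right, y down, z forward; pixel columns grow to the right and rows downward; lengths in m; the calibration is good to about 2 mm. A picture is of the moment at which its call begins. There is no depth.
- sign_off(): hands the job in, once; it reports no verdict.
Trained networks look in a picture, given as the dict that the camera call returned (one of the last four; its "shot" number tells which), for a name from the list of things; names that differ only in an ending like _2 or _b are one class to them, and where a whole thing is asked for, a point or a joint stands for the part that bears it (a point fixed in the world has none). Each returns a list of dicts, best first, with "confidence" (0 to 1); they miss things now and then, are a little off and sometimes report something else, mostly with a low value. They report only what shows in the picture. A call takes as long as a camera call.
- boxes_of(picture, label): "extent" ([centre column, centre row, width, height] as shares, 0 to 1, of the picture: columns of its width, rows of its height, round what is visible of it).
The state is a dict: "time": time; "qpos": joint angles; "qd": joint speeds; "joint_torque": joint torques, N m; "position": TCP position; "tool_rot": TCP orientation; "force": force on the tool from outside, world axes, zero at the start; "ft_torque": the same for the moment, N m; "finger_gap": finger opening in m.
Only numpy, scipy, OpenCV 4.12 (cv2) and the standard library are available. Lean on these libraries where they do the work, as an engineer would, in place of code of your own. Each camera call takes 0.05 s, during which the arm holds its last target.

TASK

Lock the exam paper box: take the black-handled toggle key out of its wooden stand, pass its crossbar through the narrow slot in the box's steel lock plate, push it down against the spring and turn it a quarter turn so that the spring lifts the crossbar home into the groove across the slot, then let go and leave it locked and upright. Feel your way and press gently, never with more than about 40 N on the box, and leave the other things on the table where they are.

Things in the scene. Friction and masses are not known exactly. Their poses are not given: they have to be found in the camera images.
- toggle: Toggle key, upright, 72 mm tall, 0.1 kg. Origin: centre of the crossbar's underside; z up the shaft, x along the crossbar. Crossbar: steel, 36 mm long, 9 mm wide, height 0-9 mm, flat below, rounded above. Shaft 8 mm thick. Washer 22 mm across at height 28-31 mm, by which it hangs in the stand. Black grip block 44 mm (x) by 14 mm (y) at height 40-72 mm, parallel to the crossbar. A half turn about z changes nothing.
- paper_box: Grey steel exam paper box, 180 (x) by 220 (y) by 80 mm high, fixed to the table. Origin: centre of its underside, z up. On its lid lies a steel lock plate 124 (x) by 100 (y) by 4 mm with a narrow slot through its centre, 42 mm long along box x and 12 mm wide along box y.
- plate_mid (a point): Point on top of the lock plate over the box's middle, 84 mm above the box's origin, axes as the box. The plate is clamped off-centre: the slot's centre lies at x = 0 but anywhere from -10 to +10 mm from here along box y. The offset is not reported; see it or feel for it. The plate does not shift in use.
- groove_mid (a point): Point 7 mm below plate_mid, the underside of the plate's lower layer. This layer has the slot and, crossing it at right angles (along box y), a groove of like size, 3 mm deep from below. The key can turn when its underside is over 16 mm below the plate's top; after a quarter turn either way, eased up, it rises into the groove and rests with its underside 13 mm below the plate's top.
- pad_mid (a point): Point 10 mm below plate_mid, the height of a sprung pad that lies under the slot (35 mm across, shifted with it) and pushes the key up: 2 N when met, about 4.5 N at 13 mm, 8.5 N at 18 mm below the plate's top; it hits its stop at 26 mm.
- stand: Wooden key stand, 80 (x) by 60 (y) by 34 mm high, fixed to the table, with a slot 41 (x) by 13 mm in which the toggle key hangs by its washer, crossbar along stand x. Origin: centre of its underside.
- pen_cup: Bystander: grey plastic cup, 68 mm across, 85 mm high, loose; origin at its underside.
- rubber: Bystander: white rubber eraser 45 by 20 by 12 mm lying on the box's lid near a corner; origin at its underside.
- board_wiper: Bystander: grey felt board wiper 50 by 130 by 30 mm, on the table; origin at its underside.
- stapler: Bystander: black stapler 150 by 36 mm, about 55 mm high, on the table; origin at its underside.
- calculator: Bystander: grey desk calculator 150 by 75 by 16 mm, on the table; origin at its underside.

How it is judged:
On the way:
1. the crossbar, lying along the slot, has been pushed through the lock plate against the spring (underside at least 15 mm below the plate's top) (x of toggle in the frame of paper_box between -0.005 and 0.005 m and y of toggle in the frame of paper_box between -0.015 and 0.015 m and z of toggle in the frame of paper_box below 0.069 m and angle between the x axis of toggle and the x axis of paper_box, either way round below 0.3 rad), for 0.05 s.
At the end, for the whole second after the job is handed in: The key is released, at rest (under 20 mm/s), upright within 0.2 rad in the lock plate, within 5 mm of the box middle in box x and 15 mm in y, its crossbar along box y within 0.2 rad and risen into the groove (underside 11 to 15.5 mm below the plate top) (x of toggle in the frame of paper_box between -0.005 and 0.005 m and y of toggle in the frame of paper_box between -0.015 and 0.015 m and z of toggle in the frame of paper_box between 0.0685 and 0.073 m and angle between the x axis of toggle and the y axis of paper_box, either way round below 0.2 rad and angle between toggle's own z axis and vertical below 0.2 rad and linear speed of toggle below 0.02 m/s); the robot touches nothing.
It fails at once if the toggle key presses on the box with more than 45 N (contact force between toggle and paper_box above 45 N).
It fails at once if the arm or gripper presses on the box with more than 45 N (contact force between the arm and paper_box above 45 N).
It fails at once if the fingers press on the box with more than 45 N (contact force between the fingers and paper_box above 45 N).
It fails at once if a bystander is shifted by more than 30 mm (distance of any of pen_cup, rubber, board_wiper, stapler, calculator from where it was at the start of the episode above 0.03 m).
It also fails if it takes over 72 s, if anything falls off the work surface, if the arm or the gripper's body presses on something with over 40 N, if the wrist force passes 120 N, or if a joint passes its speed limit or range.

## Working session

There is one attempt and no reset: what is moved stays moved. The work goes in short steps, Python scripts to look and compute and a tool call to move; the robot and the scene stay as the last step left them, time stands still between calls to the robot, and variables do not carry over. Pictures are saved under pics/ and viewed, and the job is handed in when it is done.

Besides the shell and the picture viewer there is one more tool, called after "Request:" by a JSON object that holds its "method" and its "body". step_arm: Moves the arm, as the interface text tells. Its arguments: {"type":"object","properties":{"commands":{"type":"array"},"force":{"type":"number"}},"required":["commands"]}

```bash
mkdir -p pics; python3 - <<'E'
from bench import *
import cv2,numpy as np,json
s=sense();print({k:np.round(v,4).tolist() for k,v in s.items()}, tcp_to_tips)
for n in ["scene","top"]:
    p=read_camera(n)
    print(n,p["K"].tolist(),np.round(p["cam_to_world"],4).tolist())
    cv2.imwrite(f"pics/{n}0.png",p["img"][:,:,::-1])
    for l in ["toggle","paper_box","stand","pen_cup","rubber","stapler","calculator","board_wiper"]:
        r=boxes_of(p,l)
        for d in r[:2]:
            e=d["extent"];print(l,round(d["confidence"],2),[round(e[0]*512,1),round(e[1]*384,1),round(e[2]*512,1),round(e[3]*384,1)])
print(sense()["time"])
E
```

```text
{'time': 0.0, 'qpos': [-1.2608, 0.1165, 1.4423, 0.0, 1.584, -0.0378], 'qd': [-0.0028, 0.0005, 0.0002, 0.0014, -0.0005, -0.0006], 'joint_torque': [0.0009, -72.1263, -62.2602, 0.0781, 0.0239, -0.0001], 'position': [0.23, -0.6344, 0.2369], 'tool_rot': [-0.5787, 0.4063, -0.4056, 0.5792], 'force': [0.1174, 0.0371, 0.4629], 'ft_torque': [-0.0056, -0.0151, 0.0087], 'finger_gap': 0.0925} 0.019
scene [[414.6374401676264, 0.0, 252.63335988019165], [0.0, 414.6374401676264, 186.63798537686506], [0.0, 0.0, 1.0]] [[-0.6405, 0.3963, -0.6578, 1.2456], [0.7678, 0.3472, -0.5384, 0.5596], [0.0151, -0.8499, -0.5267, 0.6615], [0.0, 0.0, 0.0, 1.0]]
toggle 0.71 [322.6, 204.4, 15.6, 21.1]
paper_box 0.83 [225.9, 190.2, 98.4, 72.5]
stand 0.94 [323.9, 218.3, 35.3, 28.4]
stand 0.47 [323.0, 203.5, 14.7, 19.2]
pen_cup 0.64 [370.7, 268.3, 31.6, 44.7]
stapler 0.77 [232.7, 260.6, 56.9, 43.6]
calculator 0.98 [211.4, 147.0, 40.2, 24.4]
board_wiper 0.67 [425.5, 262.2, 64.8, 44.9]
top [[455.56748579452574, 0.0, 255.95117313552532], [0.0, 455.56748579452574, 195.00958409361496], [0.0, 0.0, 1.0]] [[-0.0166, -0.9878, 0.1551, 0.301], [-0.9999, 0.0167, -0.0007, -0.0084], [-0.0019, -0.1551, -0.9879, 1.5103], [0.0, 0.0, 0.0, 1.0]]
toggle 0.56 [211.1, 225.4, 6.7, 12.1]
paper_box 0.58 [293.8, 200.1, 75.7, 71.7]
paper_box 0.56 [372.4, 256.7, 24.4, 48.1]
stand 0.69 [213.7, 228.6, 16.3, 22.1]
stand 0.62 [232.0, 145.6, 45.1, 13.8]
pen_cup 0.93 [150.6, 187.5, 26.7, 22.6]
rubber 0.64 [318.7, 176.1, 9.9, 15.6]
stapler 0.66 [232.8, 144.8, 43.7, 17.2]
calculator 0.94 [372.8, 255.1, 23.0, 47.4]
board_wiper 0.8 [131.1, 229.0, 45.4, 16.6]
board_wiper 0.65 [295.8, 198.1, 78.7, 70.1]
0.9
```

```bash
python3 - <<'E'
import cv2
a=cv2.imread("pics/scene0.png");b=cv2.imread("pics/top0.png")
cv2.imwrite("pics/s_a.png",cv2.resize(a[120:300,160:430],None,fx=2.9,fy=2.9,interpolation=cv2.INTER_CUBIC))
cv2.imwrite("pics/t_a.png",cv2.resize(b[130:280,130:390],None,fx=3,fy=3,interpolation=cv2.INTER_CUBIC))
E
```

```text
(no output)
```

View pics/s_a.png

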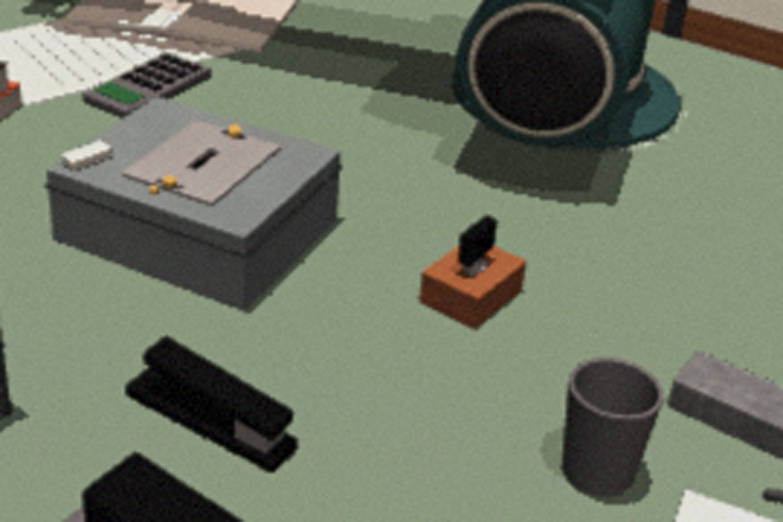

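View pics/t_a.png

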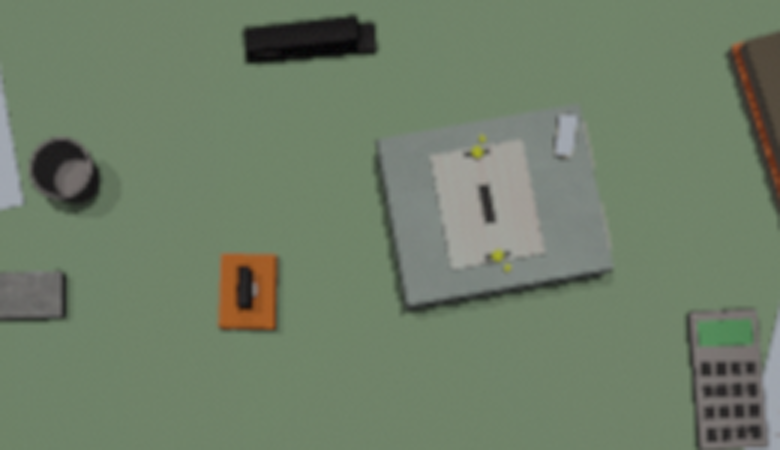

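```bash
cat > h.py <<'E'
import numpy as np,cv2
from bench import *
def proj(p,X):
    X=np.atleast_2d(X);T=np.linalg.inv(p["cam_to_world"]);c=X@T[:3,:3].T+T[:3,3];q=c@np.array(p["K"]).T
    return q[:,:2]/q[:,2:]
def unproj(p,uv,z):
    uv=np.atleast_2d(uv);d=np.c_[uv,np.ones(len(uv))]@np.linalg.inv(p["K"]).T
    C=np.array(p["cam_to_world"]);d=d@C[:3,:3].T;o=C[:3,3];t=(z-o[2])/d[:,2]
    return o+d*t[:,None]
def rect(p,cx,cy,z,half=0.07,px=0.0005):
    # rectified: image right = world -y, up = world +x
    n=int(2*half/px)
    W=np.array([[cx+half,cy+half,z],[cx+half,cy-half,z],[cx-half,cy-half,z],[cx-half,cy+half,z]])
    uv=proj(p,W).astype(np.float32)
    H=cv2.getPerspectiveTransform(uv,np.array([[0,0],[n,0],[n,n],[0,n]],np.float32)-0.5)
    return cv2.warpPerspective(p["img"],H,(n,n),flags=cv2.INTER_CUBIC)
E
python3 - <<'E'
from h import *
P={n:read_camera(n) for n in("scene","top")}
for n in P: np.save(f"{n}.npy",P[n],allow_pickle=True)
print("box",unproj(P["top"],[292,198],.084),"stand",unproj(P["top"],[213,228],.034),"stand s",unproj(P["scene"],[324,212],.034))
E
```

```text
box [[ 0.51339902 -0.12340773  0.084     ]] stand [[0.42680569 0.13160175 0.034     ]] stand s [[0.43530785 0.14016937 0.034     ]]
```

```bash
python3 - <<'E'
from h import *
P={n:np.load(f"{n}.npy",allow_pickle=True).item() for n in("scene","top")}
a=[]
for n in P:
    r=rect(P[n],.513,-.123,.084,half=.075);r2=rect(P[n],.427,.133,.034,half=.06)
    r2=cv2.resize(r2,(300,300))
    a.append(np.vstack([r,r2]))
    # plate mask/slot
    hsv=cv2.cvtColor(r,cv2.COLOR_RGB2HSV);g=r.astype(int)
    m=((g[:,:,0]-g[:,:,1]>3)&(g.sum(2)>0)).astype(np.uint8)
    print(n,"center rgb",r[75,150],r[150,150], r[20,20])
im=np.hstack(a);cv2.imwrite("pics/r1.png",im[:,:,::-1])
E
```

```text
scene center rgb [175 162 158] [65 57 56] [132 135 130]
top center rgb [162 159 153] [47 45 45] [121 129 124]
```

View pics/r1.png

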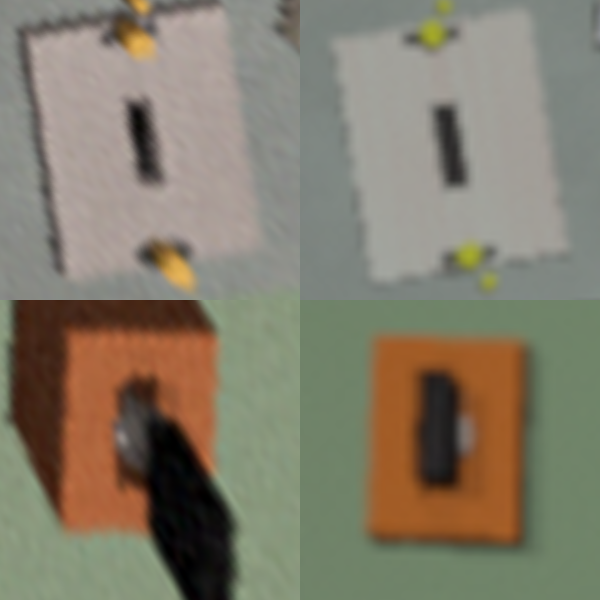

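```bash
python3 - <<'E'
from h import *
P={n:np.load(f"{n}.npy",allow_pickle=True).item() for n in("scene","top")}
def w(c,r,cx,cy,half,px=.0005): return cx+half-(r+.5)*px, cy+half-(c+.5)*px
def ang(dx,dy): return np.degrees(np.arctan2(dy,dx))
def mom(m,cx,cy,half):
    M=cv2.moments(m.astype(np.float32));c=M['m10']/M['m00'];r=M['m01']/M['m00']
    X=w(c,r,cx,cy,half)
    C=np.array([[M['mu02'],M['mu11']],[M['mu11'],M['mu20']]])/M['m00']*.25 # x ~ -row, y ~ -col, mm2
    e,v=np.linalg.eigh(C);d=v[:,1];d=d*np.sign(d[0]+1e-12)
    return np.round(X,4),"yaw",round(ang(*d),2),"LxW mm",np.round(np.sqrt(12*e[::-1]),1)
for n in P:
    cx,cy,h=.513,-.123,.075
    r=rect(P[n],cx,cy,.084,h);g=cv2.cvtColor(r,cv2.COLOR_RGB2GRAY).astype(float)
    pl=np.median(g[120:180,80:120]);d=g[140:150,145:152].min()
    m=np.clip((pl-8-g)/(pl-8-d),0,1);k=np.zeros_like(m);k[85:195,115:175]=1
    print(n,"slot",mom(m*k,cx,cy,h))
    # plate: threshold
    dd=r.astype(int); 
    bg=.5*(pl+np.median(g[5:40,5:15]))
    mm=((dd[:,:,0]-dd[:,:,1]>(-1 if n=="top" else 4))&(dd[:,:,0]-dd[:,:,2]<40)&(g>pl-25)).astype(np.uint8)
    mm=cv2.morphologyEx(mm,cv2.MORPH_OPEN,np.ones((9,9),np.uint8))
    cn=max(cv2.findContours(mm,0,2)[0],key=cv2.contourArea);R=cv2.minAreaRect(cn)
    print(" plate",np.round(w(*R[0],cx,cy,h),4),np.array(R[1])/2,R[2])
    cx,cy,h=.427,.133,.06
    r=rect(P[n],cx,cy,.034,h);d=r.astype(int)
    mm=((d[:,:,0]-d[:,:,2]>60)&(d[:,:,0]>120)).astype(np.uint8);mm=cv2.morphologyEx(mm,3,np.ones((41,41),np.uint8)) 
    cn=max(cv2.findContours(mm,0,2)[0],key=cv2.contourArea);R=cv2.minAreaRect(cn)
    print(" stand",np.round(w(*R[0],cx,cy,h),4),np.array(R[1])/2,R[2])
    r=rect(P[n],cx,cy,.078,h);g=cv2.cvtColor(r,cv2.COLOR_RGB2GRAY)
    if n=="top":
        m=(g<70); 
        m=cv2.morphologyEx(m.astype(np.uint8),2,np.ones((5,5),np.uint8));cn=max(cv2.findContours(m,0,2)[0],key=cv2.contourArea);z=np.zeros_like(m);cv2.drawContours(z,[cn],-1,1,-1)
        print(" grip",mom(z,cx,cy,h),cv2.minAreaRect(cn))
    r=cv2.resize(r,None,fx=2,fy=2)
    cv2.imwrite(f"pics/g_{n}.png",r[:,:,::-1])
E
```

```text
scene slot (array([ 0.5174, -0.1198]), 'yaw', np.float64(11.07), 'LxW mm', array([41. , 12.3]))
 plate [ 0.5157 -0.1215] [124.12123871 100.61218262] 80.53767395019531
 stand [0.434  0.1371] [61.23600769 81.94445038] 1.9414864778518677
top slot (array([ 0.5151, -0.123 ]), 'yaw', np.float64(9.52), 'LxW mm', array([40.7, 12.5]))
 plate [ 0.515  -0.1248] [122.39502716  96.83098602] 80.53767395019531
 stand [0.4319 0.1348] [60.68574142 80.59099579] 2.02136492729187
 grip (array([0.4302, 0.1332]), 'yaw', np.float64(0.01), 'LxW mm', array([45. , 16.5])) ((119.0, 112.0), (92.0, 36.0), 90.0)
```

View pics/g_top.png

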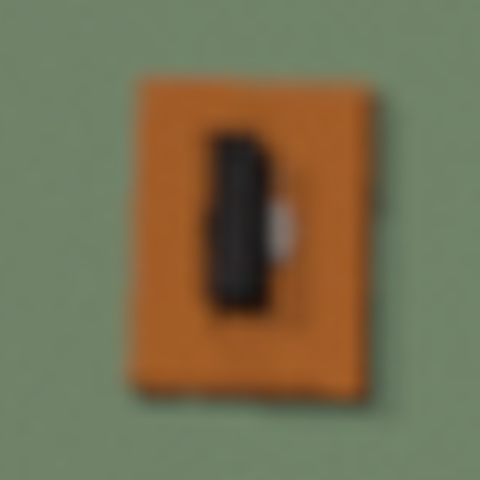

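View pics/g_scene.png

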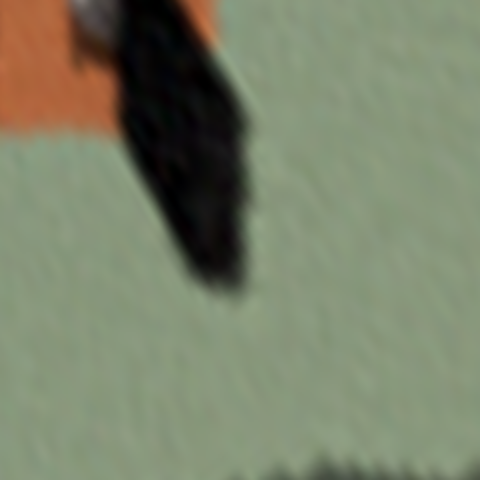

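```bash
python3 - <<'E'
from h import *
from scipy.spatial.transform import Rotation as R
s=sense();r=R.from_quat(s["tool_rot"]).as_matrix();print(np.round(r,4),s["position"]);print(np.degrees(np.arctan2(r[1,0],r[0,0])))
E
```

```text
[[ 0.3408  0.      0.9401]
 [-0.9401 -0.      0.3408]
 [ 0.     -1.      0.    ]] [ 0.23005292 -0.63458032  0.23767937]
-70.07287531725024
```

Request:
{"method": "step_arm", "body": {"commands": [[0,0,-0.1,0.07,0.3,0,0.06],[0,0,-0.2,0.1,0.4,0,0.06],[0,0,-0.37,0.201,0.7695,0,0.06],[0,0,-0.37,0.201,0.7695,0,0.06],[0,0,-0.37,0.201,0.7695,0,0.06],[0,0,-0.37,0.201,0.7695,0,0.06],[0,0,-0.37,0.201,0.7695,0,0.06],[0,0,-0.37,0.201,0.7695,0,0.06],[0,0,-0.37,0.201,0.7695,0,0.06],[0,0,-0.37,0.201,0.7695,0,0.06],[0,0,-0.37,0.201,0.7695,0,0.06],[0,0,-0.37,0.201,0.7695,0,0.06],[0,0,-0.37,0.201,0.7695,0,0.06],[0,0,-0.37,0.201,0.7695,0,0.06],[0,0,-0.37,0.201,0.7695,0,0.06],[0,0,-0.37,0.201,0.7695,0,0.06],[0,0,-0.37,0.201,0.7695,0,0.06],[0,0,-0.37,0.201,0.7695,0,0.06],[0,0,-0.37,0.201,0.7695,0,0.06],[0,0,-0.37,0.201,0.7695,0,0.06]], "force": 10}}

```text
time: 2.67
position: [0.4314, 0.14, 0.2373]
tool_rot: [-0.495, 0.505, -0.504, 0.496]
force: [1.3, -1.6, 0.8]
finger_gap: 0.06
```

Request:
{"method": "step_arm", "body": {"commands": [[0,0,0,0,0,-0.05,0.05],[0,0,0,0,0,-0.08,0.05],[0,0,0,0,0,-0.1,0.05],[0,0,0,0,0,-0.1,0.05],[0,0,0,0,0,-0.1,0.05],[0,0,0,0,0,-0.1,0.05]]}}

```text
time: 3.17
position: [0.4318, 0.1349, 0.1397]
tool_rot: [0.494, -0.505, 0.506, -0.495]
force: [0.6, 0.5, 1.0]
finger_gap: 0.0499
```

```bash
python3 - <<'E'
from h import *
s=sense();print(s["position"],s["tool_rot"],s["finger_gap"],s["force"])
p=read_camera("scene");q=read_camera("top")
a=cv2.resize(p["img"][140:260,260:400],(560,480),interpolation=2);b=cv2.resize(q["img"][190:270,170:260],None,fx=2.6,fy=6,interpolation=2)[:480]
cv2.imwrite("pics/c1.png",np.hstack([a,b])[:,:,::-1])
E
```

```text
[0.43175534 0.13492222 0.13966852] [ 0.49368563 -0.50520079  0.50595674 -0.49502974] 0.049892550212718344 [0.62140471 0.47490633 1.0338022 ]
```

View pics/c1.png

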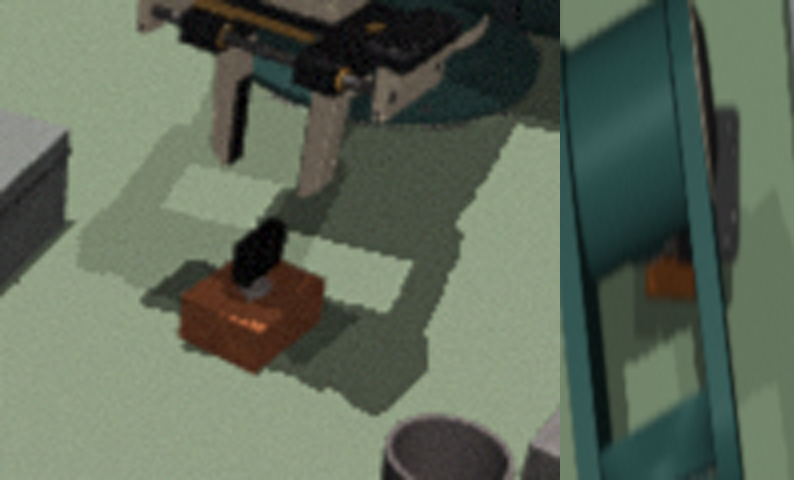

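Request:
{"method": "step_arm", "body": {"commands": [[0,0,0,0,0,-0.02,0.05],[0,0,0,0,0,-0.04,0.05],[0,0,0,0,0,-0.06,0.05],[0,0,0,0,0,-0.074,0.05],[0,0,0,0,0,-0.074,0.05],[0,0,0,0,0,-0.074,0.05]]}}

```text
time: 3.77
position: [0.4314, 0.1349, 0.0646]
tool_rot: [0.494, -0.505, 0.506, -0.495]
force: [-0.3, 0.2, 0.4]
finger_gap: 0.05
```

```bash
python3 - <<'E'
from h import *
s=sense();print(s["position"],s["finger_gap"],s["force"])
p=read_camera("scene")
cv2.imwrite("pics/c2.png",cv2.resize(p["img"][150:260,260:400],(700,550),interpolation=2)[:,:,::-1])
# project TCP and fingertips
print(proj(p,[s["position"],[*s["position"][:2],s["position"][2]-.019]]))
E
```

```text
[0.43140362 0.13491443 0.06462109] 0.049967452894044584 [-0.26098502  0.15339558  0.40520755]
[[324.29733298 200.95077282]
 [323.52962047 206.97029078]]
```

View pics/c2.png

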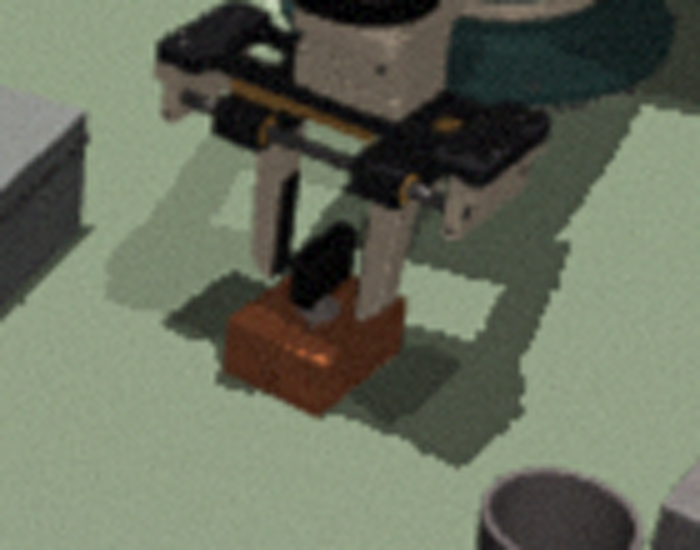

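Request:
{"method": "step_arm", "body": {"commands": [[0,0,0,0,0,0,0.03],[0,0,0,0,0,0,0.02],[0,0,0,0,0,0,0.016],[0,0,0,0,0,0,0.01],[0,0,0,0,0,0,0.01],[0,0,0,0,0,0,0.01],[0,0,0,0,0,0,0.01],[0,0,0,0,0,0,0.01]], "force": 10}}

```text
time: 4.48
position: [0.4311, 0.1349, 0.0638]
tool_rot: [0.494, -0.506, 0.506, -0.494]
force: [-1.0, 0.3, 1.9]
finger_gap: 0.0137
```

```bash
python3 - <<'E'
from h import *
s=sense();print(s["position"],s["finger_gap"],s["force"],s["ft_torque"])
p=read_camera("scene")
cv2.imwrite("pics/c3.png",cv2.resize(p["img"][150:260,260:400],(700,550),interpolation=2)[:,:,::-1])
E
```

```text
[0.43109382 0.13494714 0.06375818] 0.013695830986839054 [-0.95963102  0.34054367  1.86816564] [ 0.06465039  0.11162992 -0.0338845 ]
```

View pics/c3.png

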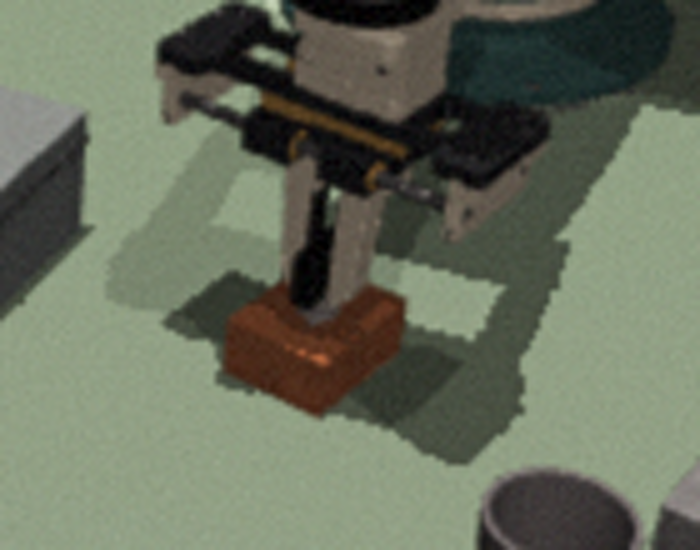

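Request:
{"method": "step_arm", "body": {"commands": [[0,0,0,0,0,0,0.01],[0,0,0,0,0,0,0.01],[0,0,0,0,0,0.01,0.01],[0,0,0,0,0,0.03,0.01],[0,0,0,0,0,0.06,0.01],[0,0,0,0,0,0.09,0.01],[0,0,0,0,0,0.12,0.01],[0,0,0,0,0,0.136,0.01],[0,0,0.02,0.01,-0.03,0.136,0.01],[0,0,0.05,0.02,-0.06,0.136,0.01],[0,0,0.07,0.03,-0.09,0.136,0.01],[0,0,0.09,0.04,-0.12,0.136,0.01],[0,0,0.11,0.05,-0.15,0.136,0.01],[0,0,0.13,0.06,-0.18,0.136,0.01],[0,0,0.15,0.07,-0.21,0.136,0.01],[0,0,0.17,0.08,-0.24,0.13,0.01],[0,0,0.187,0.085,-0.2559,0.12,0.01],[0,0,0.187,0.085,-0.2559,0.101,0.01],[0,0,0.187,0.085,-0.2559,0.101,0.01],[0,0,0.187,0.085,-0.2559,0.101,0.01]], "force": 30}}

```text
time: 6.2
position: [0.5156, -0.1209, 0.1645]
tool_rot: [0.54, -0.458, 0.457, -0.539]
force: [-0.4, -0.4, 0.2]
finger_gap: 0.0138
```

```bash
python3 - <<'E'
from h import *
s=sense();print(s["position"],s["tool_rot"],s["finger_gap"],s["force"],s["ft_torque"])
p=read_camera("scene");np.save("sc2.npy",p,allow_pickle=True)
cv2.imwrite("pics/c4.png",cv2.resize(p["img"][110:230,160:300],(770,660)[:2],interpolation=2)[:600,:,::-1])
E
```

```text
[ 0.51557113 -0.12086752  0.16446568] [ 0.53957584 -0.45787162  0.45667839 -0.53912553] 0.013781534298908781 [-0.37901431 -0.43386698  0.15083037] [ 0.02873539 -0.02353267  0.01807871]
```

View pics/c4.png

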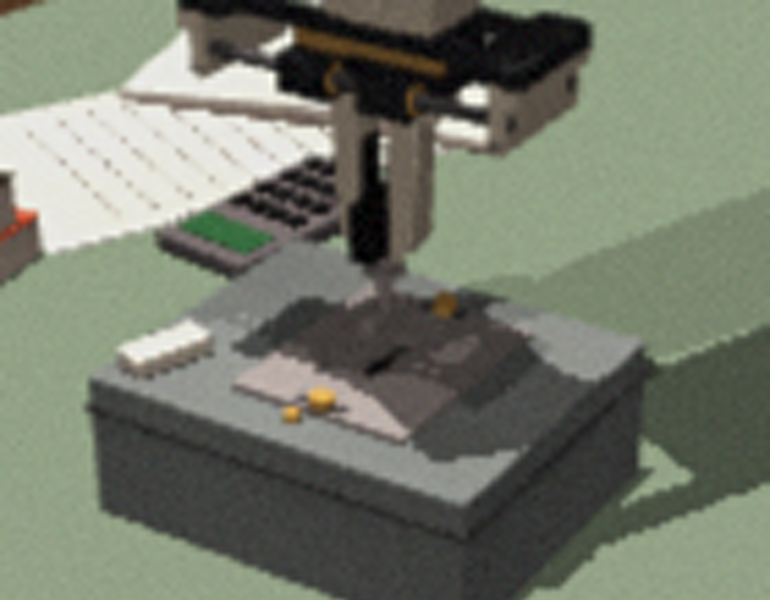

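```bash
python3 - <<'E'
from h import *
p=np.load("sc2.npy",allow_pickle=True).item()
im=cv2.resize(p["img"][150:205,200:260],None,fx=10,fy=10,interpolation=2)
im=np.clip(im.astype(float)*1.3,0,255).astype(np.uint8)
c=np.array([.5156,-.1209,.1645-.058]);a=np.radians(9.5);ex=np.array([np.cos(a),np.sin(a),0]);ey=np.array([-ex[1],ex[0],0]);ez=np.array([0,0,1])
def box(hx,hy,z0,z1,col):
    X=np.array([c+sx*hx*ex+sy*hy*ey+z*ez for z in(z0,z1) for sx,sy in((-1,-1),(1,-1),(1,1),(-1,1))])
    q=((proj(p,X)-[200,150]+.5)*10).astype(int)
    for i in range(4):
        for u,v in((i,(i+1)%4),(4+i,4+(i+1)%4),(i,4+i)): cv2.line(im,tuple(map(int,q[u])),tuple(map(int,q[v])),col,1)
box(.018,.0045,0,.009,(255,0,0));box(.022,.007,.04,.072,(0,255,0))
c=np.array([.516,-.1214,.084]);box(.021,.006,0,0,(255,255,0))
cv2.imwrite("pics/c5.png",im[:,:,::-1])
E
```

```text
(no output)
```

View pics/c5.png

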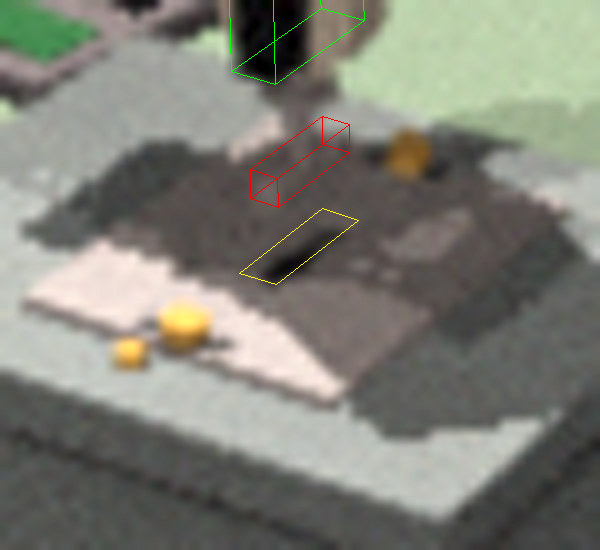

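Request:
{"method": "step_arm", "body": {"commands": [[0,0,0,0,0,-0.008,0.01],[0,0,0,0,0,-0.015,0.01],[0,0,0,0,0,-0.018,0.01],[0,0,0,0,0,-0.02,0.01],[0,0,0,0,0,-0.021,0.01],[0,0,0,0,0,-0.022,0.01],[0,0,0,0,0,-0.023,0.01],[0,0,0,0,0,-0.024,0.01],[0,0,0,0,0,-0.024,0.01]]}}

```text
time: 7.0
position: [0.516, -0.1212, 0.1406]
tool_rot: [0.54, -0.457, 0.457, -0.539]
force: [-0.6, -1.8, -1.8]
finger_gap: 0.0143
```

Request:
{"method": "step_arm", "body": {"commands": [[0,0,0,0,0,-0.001,0.01],[0,0,0,0,0,-0.002,0.01],[0,0,0,0,0,-0.002,0.01],[0,0,0,0,0,-0.002,0.01]]}}

```text
time: 7.33
position: [0.516, -0.1212, 0.1385]
tool_rot: [0.54, -0.457, 0.457, -0.539]
force: [-0.5, -3.4, -0.8]
finger_gap: 0.0135
```

Request:
{"method": "step_arm", "body": {"commands": [[0,0,0,0,-0.0005,0,0.01],[0,0,0,0,-0.001,0,0.01],[0,0,0,0,-0.001,-0.001,0.01],[0,0,0,0,-0.001,-0.002,0.01],[0,0,0,0,-0.001,-0.002,0.01]]}}

```text
time: 7.75
position: [0.516, -0.1219, 0.1364]
tool_rot: [-0.539, 0.457, -0.457, 0.539]
force: [-0.5, -0.0, -1.9]
finger_gap: 0.0141
```

```bash
python3 - <<'E'
from h import *
s=sense();print(s["position"],s["finger_gap"],s["force"],s["ft_torque"])
p=read_camera("scene")
cv2.imwrite("pics/c6.png",cv2.resize(p["img"][140:205,190:270],None,fx=9,fy=9,interpolation=2)[:,:,::-1])
E
```

```text
[ 0.51602663 -0.12193246  0.13640434] 0.014063014647340388 [-0.51460487 -0.00506598 -1.87704184] [-0.0058707   0.28008827  0.04994673]
```

View pics/c6.png

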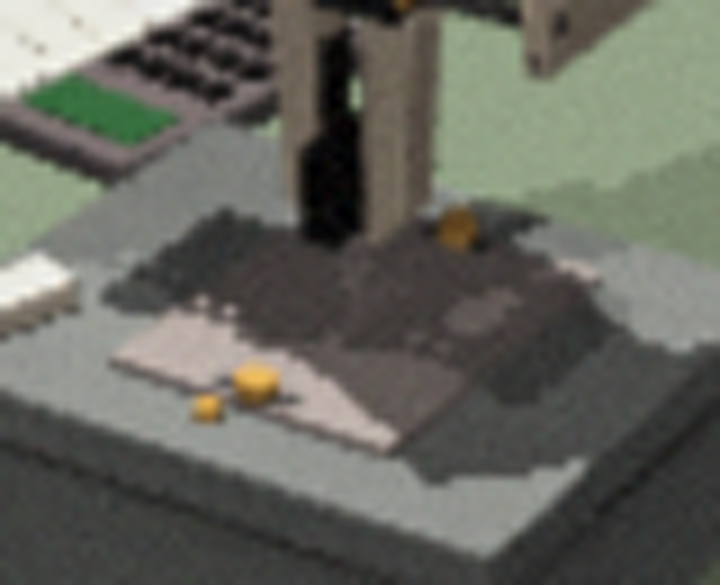

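Request:
{"method": "step_arm", "body": {"commands": [[0,0,0,0,0,-0.001,0.01],[0,0,0,0,0,-0.002,0.01],[0,0,0,0,0,-0.003,0.01],[0,0,0,0,0,-0.004,0.01],[0,0,0,0,0,-0.005,0.01],[0,0,0,0,0,-0.006,0.01],[0,0,0,0,0,-0.006,0.01],[0,0,0,0,0,-0.006,0.01]]}}

```text
time: 8.47
position: [0.5162, -0.122, 0.1308]
tool_rot: [-0.539, 0.457, -0.457, 0.54]
force: [0.3, -0.3, 0.8]
finger_gap: 0.0139
```

Request:
{"method": "step_arm", "body": {"commands": [[0,0,0,0,0,-0.001,0.01],[0,0,0,0,0,-0.002,0.01],[0,0,0,0,0,-0.003,0.01],[0,0,0,0,0,-0.004,0.01],[0,0,0,0,0,-0.005,0.01],[0,0,0,0,0,-0.006,0.01],[0,0,0,0,0,-0.007,0.01],[0,0,0,0,0,-0.008,0.01],[0,0,0,0,0,-0.008,0.01],[0,0,0,0,0,-0.008,0.01]]}}

```text
time: 9.3
position: [0.5162, -0.122, 0.1231]
tool_rot: [-0.539, 0.457, -0.457, 0.54]
force: [-0.8, 1.3, 7.4]
finger_gap: 0.0138
```

Request:
{"method": "step_arm", "body": {"commands": [[0,0,0,0,0,-0.001,0.01],[0,0,0,0,0,-0.0015,0.01],[0,0,0,0,0,-0.0015,0.01],[0,0,0.08,0,0,-0.0015,0.01],[0,0,0.16,0,0,-0.0015,0.01],[0,0,0.24,0,0,-0.0015,0.01],[0,0,0.32,0,0,-0.0015,0.01],[0,0,0.4,0,0,-0.0015,0.01],[0,0,0.4,0,0,-0.0015,0.01]], "force": 40}}

```text
time: 10.05
position: [0.5164, -0.1222, 0.1218]
tool_rot: [-0.62, 0.339, -0.34, 0.621]
force: [-0.0, -0.0, 8.4]
finger_gap: 0.0137
```

```bash
python3 - <<'E'
from h import *
s=sense();print(s["position"],s["finger_gap"],s["force"],s["ft_torque"])
p=read_camera("scene")
cv2.imwrite("pics/c7.png",cv2.resize(p["img"][140:205,190:270],None,fx=9,fy=9,interpolation=2)[:,:,::-1])
E
```

```text
[ 0.51644547 -0.12216248  0.1218383 ] 0.013749408021295385 [-1.93207913e-02 -4.88395918e-03  8.38977789e+00] [ 0.04285687  0.01953749 -0.00778778]
```

View pics/c7.png

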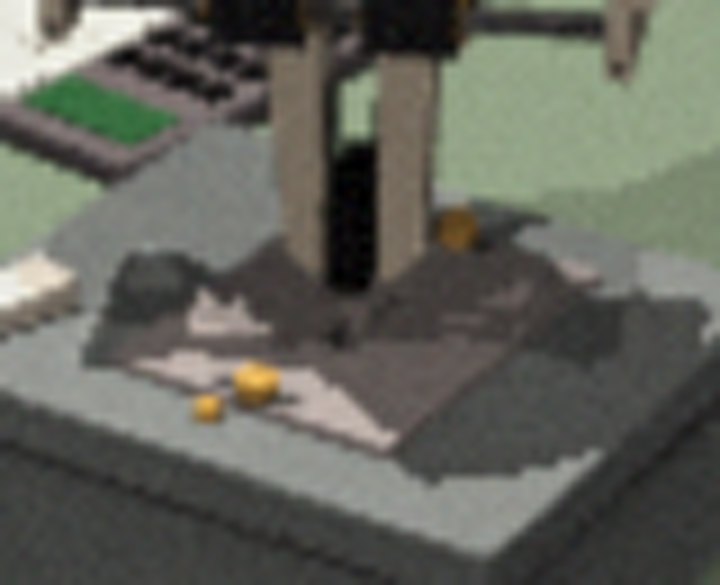

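Request:
{"method": "step_arm", "body": {"commands": [[0,0,0.1,0,0,0,0.01],[0,0,0.2,0,0,0,0.01],[0,0,0.3,0,0,0,0.01],[0,0,0.4,0,0,0,0.01],[0,0,0.5,0,0,0,0.01],[0,0,0.6,0,0,0,0.01],[0,0,0.7,0,0,0,0.01],[0,0,0.8,0,0,0,0.01],[0,0,0.9,0,0,0,0.01],[0,0,1.0,0,0,0,0.01],[0,0,1.1,0,0,0,0.01],[0,0,1.171,0,0,0,0.01],[0,0,1.171,0,0,0,0.01],[0,0,1.171,0,0,0,0.01]]}}

```text
time: 11.27
position: [0.5165, -0.1222, 0.1219]
tool_rot: [0.705, 0.059, -0.058, -0.704]
force: [-0.0, -0.9, 8.6]
finger_gap: 0.014
```

```bash
python3 - <<'E'
from h import *
from scipy.spatial.transform import Rotation as R
s=sense();print(s["position"],s["finger_gap"],s["force"],s["ft_torque"])
r=R.from_quat(s["tool_rot"]).as_matrix();print(np.degrees(np.arctan2(r[1,0],r[0,0])))
p=read_camera("scene")
cv2.imwrite("pics/c8.png",cv2.resize(p["img"][140:205,190:270],None,fx=9,fy=9,interpolation=2)[:,:,::-1])
E
```

```text
[ 0.51650268 -0.12219321  0.12188004] 0.01399569083722355 [-0.02226545 -0.93584372  8.63101593] [ 0.01949584 -0.13719828  0.06262324]
9.484222130192277
```

View pics/c8.png

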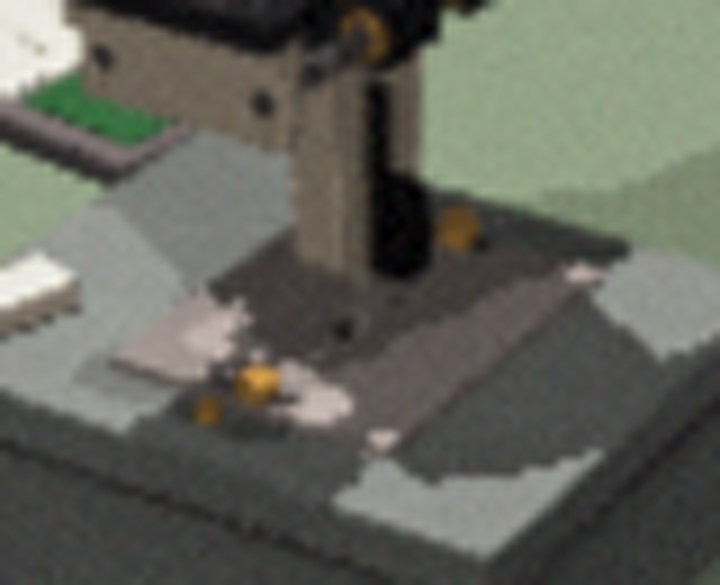

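Request:
{"method": "step_arm", "body": {"commands": [[0,0,0,0,0,0.001,0.01],[0,0,0,0,0,0.002,0.01],[0,0,0,0,0,0.003,0.01],[0,0,0,0,0,0.004,0.01],[0,0,0,0,0,0.005,0.01],[0,0,0,0,0,0.0055,0.01],[0,0,0,0,0,0.0055,0.01],[0,0,0,0,0,0.0055,0.01]]}}

```text
time: 11.98
position: [0.5163, -0.1222, 0.1269]
tool_rot: [0.705, 0.059, -0.058, -0.705]
force: [3.2, -1.8, 4.4]
finger_gap: 0.0137
```

Request:
{"method": "step_arm", "body": {"commands": [[0,0,0,0.0005,0,0,0.01],[0,0,0,0.001,0,0,0.01],[0,0,0,0.001,0,0.0005,0.01],[0,0,0,0.001,0,0.0005,0.01],[0,0,0,0.001,0,0.0005,0.01]]}}

```text
time: 12.4
position: [0.5167, -0.1221, 0.1269]
tool_rot: [0.705, 0.058, -0.059, -0.705]
force: [-3.0, -2.2, 3.6]
finger_gap: 0.0136
```

Request:
{"method": "step_arm", "body": {"commands": [[0,0,0,-0.0005,0,0,0.01],[0,0,0,-0.0005,0,0.0005,0.01],[0,0,0,-0.0005,0,0.001,0.01],[0,0,0,-0.0005,0,0.001,0.01],[0,0,0,-0.0005,0,0.001,0.01],[0,0,0,-0.0005,0,0.001,0.01]]}}

```text
time: 12.9
position: [0.5166, -0.122, 0.1282]
tool_rot: [0.705, 0.058, -0.058, -0.705]
force: [-1.6, -3.7, 4.2]
finger_gap: 0.0142
```

```bash
python3 - <<'E'
from h import *
s=sense();print(s["position"],s["finger_gap"],s["force"],s["ft_torque"])
E
```

```text
[ 0.51655413 -0.12203365  0.12818067] 0.014247056249694428 [-1.64285579 -3.68199496  4.21228907] [-0.73788255  0.07101527 -0.02166352]
```

Request:
{"method": "step_arm", "body": {"commands": [[0,0,0,0,-0.0005,0,0.01],[0,0,0,0,-0.0005,0.0005,0.01],[0,0,0,0,-0.0005,0.001,0.01],[0,0,0,0,-0.0005,0.001,0.01],[0,0,0,0,-0.0005,0.001,0.01]]}}

```text
time: 13.32
position: [0.5165, -0.1223, 0.1289]
tool_rot: [-0.705, -0.058, 0.058, 0.705]
force: [0.5, 1.4, -1.6]
finger_gap: 0.0137
```

```bash
python3 - <<'E'
from h import *
s=sense();print(s["position"],s["finger_gap"],s["force"],s["ft_torque"])
E
```

```text
[ 0.51652636 -0.1222758   0.12889412] 0.013713940206044927 [ 0.49574242  1.3797013  -1.63154979] [ 0.27869052 -0.30893213  0.00312561]
```

Request:
{"method": "step_arm", "body": {"commands": [[0,0,0,0,0,-0.0003,0.01],[0,0,0,0,0,-0.0003,0.016],[0,0,0,0,0,-0.0003,0.02],[0,0,0,0,0,-0.0003,0.03],[0,0,0,0,0,-0.0003,0.04],[0,0,0,0,0,-0.0003,0.05],[0,0,0,0,0,-0.0003,0.05]], "force": 10}}

```text
time: 13.9
position: [0.5165, -0.1225, 0.1289]
tool_rot: [0.705, 0.058, -0.058, -0.705]
force: [0.0, 0.3, 0.7]
finger_gap: 0.0418
```

```bash
python3 - <<'E'
from h import *
s=sense();print(s["position"],s["finger_gap"],s["force"],s["ft_torque"])
p=read_camera("scene")
cv2.imwrite("pics/c9.png",cv2.resize(p["img"][140:205,190:270],None,fx=9,fy=9,interpolation=2)[:,:,::-1])
E
```

```text
[ 0.51654559 -0.12251753  0.12885015] 0.04184973020212047 [0.01670977 0.32164057 0.7010205 ] [-0.00473284 -0.07708967  0.02368893]
```

View pics/c9.png

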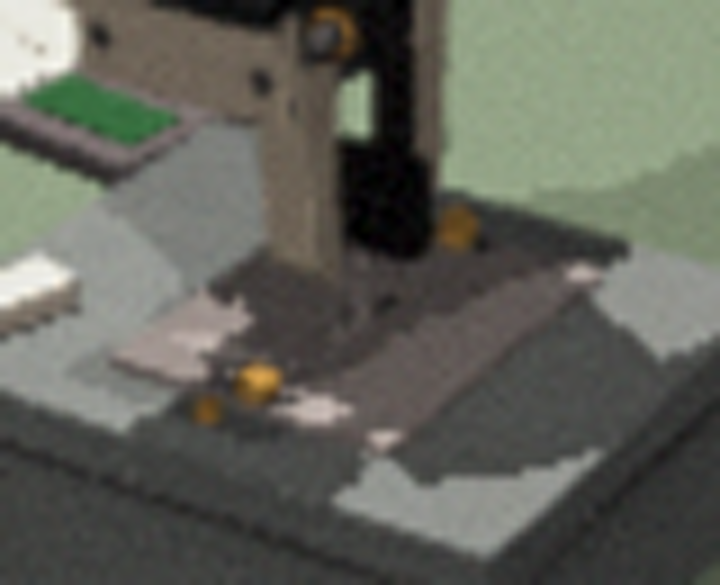

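Released and it stands. I'll retreat straight up, then away so that both cameras can see it.

Request:
{"method": "step_arm", "body": {"commands": [[0,0,0,0,0,0,0.05],[0,0,0,0,0,0.01,0.05],[0,0,0,0,0,0.03,0.05],[0,0,0,0,0,0.06,0.05],[0,0,0,0,0,0.1,0.05],[0,0,0,0,0,0.14,0.05],[0,0,0,-0.03,-0.04,0.14,0.05],[0,0,0,-0.06,-0.08,0.14,0.05],[0,0,0,-0.1,-0.12,0.14,0.05],[0,0,0,-0.12,-0.15,0.14,0.05],[0,0,0,-0.14,-0.18,0.14,0.05],[0,0,0,-0.16,-0.22,0.14,0.05],[0,0,0,-0.16,-0.25,0.14,0.05],[0,0,0,-0.16,-0.25,0.14,0.05],[0,0,0,-0.16,-0.25,0.14,0.05]]}}

```text
time: 15.2
position: [0.3555, -0.3745, 0.2691]
tool_rot: [-0.705, -0.057, 0.057, 0.705]
force: [1.1, -0.5, -0.8]
finger_gap: 0.0501
```

```bash
python3 - <<'E'
from h import *
s=sense();print(s["time"],s["position"],s["finger_gap"],s["force"])
p=read_camera("scene");q=read_camera("top")
def ov(p,o,sz,f):
    im=cv2.resize(p["img"][o[1]:o[1]+sz[1],o[0]:o[0]+sz[0]],None,fx=f,fy=f,interpolation=2);raw=im.copy()
    c=np.array([.5165,-.1225,.071]);a=np.radians(9.5);ex=np.array([-np.sin(a),np.cos(a),0]);ey=np.array([-ex[1],ex[0],0]);ez=np.array([0,0,1])
    X=np.array([c+sx*.022*ex+sy*.007*ey+z*ez for z in(.04,.072) for sx,sy in((-1,-1),(1,-1),(1,1),(-1,1))])
    k=((proj(p,X)-o+.5)*f).astype(int)
    for i in range(4):
        for u,v in((i,(i+1)%4),(4+i,4+(i+1)%4),(i,4+i)): cv2.line(im,tuple(map(int,k[u])),tuple(map(int,k[v])),(0,255,0),1)
    return np.hstack([raw,im])
A=ov(p,(200,145),(50,40),8);B=ov(q,(270,175),(50,35),8)
cv2.imwrite("pics/d1.png",np.vstack([A,B])[:,:,::-1])
E
```

```text
15.2 [ 0.35549093 -0.37450191  0.26913253] 0.050098490669611154 [ 1.14623923 -0.51141278 -0.83770105]
```

View pics/d1.png

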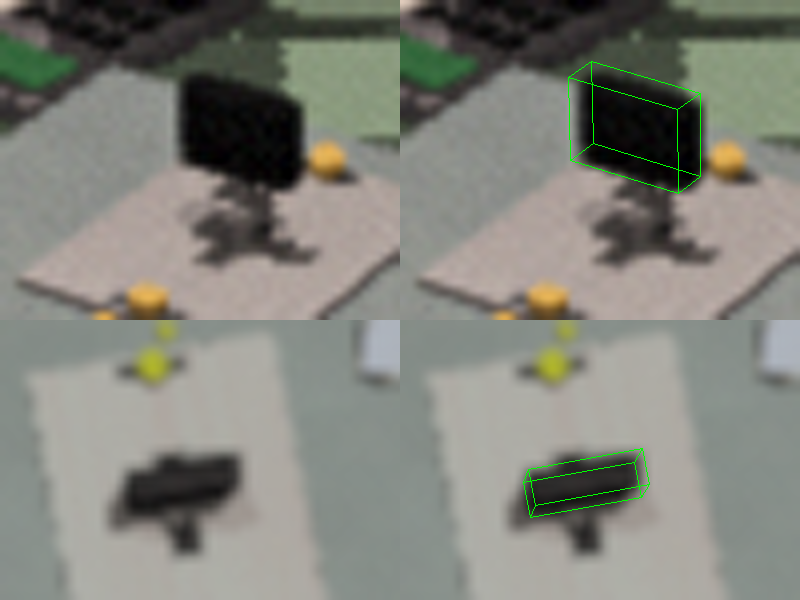

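```bash
python3 -c "
from bench import *
print(sign_off())"
```

```text
the job is handed in; nothing more can be done
None
```

The key is locked in the box, released and standing upright, and I handed the job in at about 15 s; no verdict was reported.

- **Insertion:** I took the key from its stand and lowered it through the slot, feeling for the walls. I pushed it about 20 mm below the plate's top. The spring force rose at about 0.85 N/mm, close to the given rate, and the tool felt about 9 N at most between moves.
- **Locking:** It turned a quarter turn freely. Easing it up took small sideways corrections of up to 1 mm, and it stopped about 13 mm below the plate's top, where the upward push fell away as it met the groove.
- **Last checks:** With the arm clear of the box, both cameras showed the key upright with its grip across the slot. It matched the expected outline to within about 1 pixel. That offset, about 0.5 to 1 pixel in the scene camera, is much like the one I saw in that camera before insertion, so I put it down to calibration.
- **Limits:** The 13 mm depth comes from the arm's position and the force. The pictures agree but are too coarse to confirm it to the millimetre. I did not test the lock by twisting it, and I did not re-measure the other objects, though the arm never went near them.

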